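Unpack the rinse-water bottle from its carton

ROBOT

A 6-joint arm with a two-finger parallel gripper is mounted at the origin on the work surface; the furniture and walls round the work are solid. World frame = base frame: x ahead of the robot, y to its left, z up, the work surface at z = 0. Lengths are in m, angles in rad, forces in N, time in s.
With the tool pointing down it reaches from about 0.35 to 0.875 m from the base axis. Payload 4.2 kg.
Tool frame: the origin (TCP) lies at the very end of the fingers, on their centre line; the grasp point (between the pads) lies 19 mm behind it; z points along the fingers, y is the line along which they close (so a half turn about z gives the same grasp; the last joint's range is limited). The gripper opens to 85 mm and grips with 20 to 120 N. Pads are 22 mm wide; open, the fingers measure 114 mm over their backs; the gripper's body (76 mm by 85 mm) begins 54 mm behind the grasp point. The pads swing forward as they close: fully open they stand 13 mm farther back than shut.
Start: joints at [-1.078, 0.385, 0.008, 0, -1.194, -0.259], TCP at [0.145, -0.608, 0.231] pointing down, gripper open.
Joint ranges: [-3.14, 3.14], [-1.21, 2.06], [-1.07, 1.41], [-3.16, 2.05], [-2.99, -0.16], [-3.1, 3.1]. Speed limits (rad/s): [2.79, 2.79, 3.14, 3.14, 3.14, 3.14].

INTERFACE

Orientations are given as a 3x3 rotation matrix whose columns are the frame's x, y, z axes.
In Python, from cell import r gives the robot as it stands. The module is installed in compiled form; this text tells all that it offers.
- The arm moves only by the tool carry_out, never from a script. Its argument "plan" is a list of rows, each an object with "linear": the shift along the tool's x, y, z normalised to -1 to 1, where 1 is 0.25 m, a list of three; "angular": the turn, a rotation vector about the tool's x, y, z normalised to -1 to 1, where 1 is 90 degrees, a list of three; "fingers": the closure, from -1 (fully open) to 1 (shut). A call has 1 to 10 rows; each row is the pose to reach, as a shift and turn from the pose commanded when the call began, along the tool's axes at that moment; what a row does not reach only later rows make up. A row lasts 1/12 s, in which the tool goes at most 41.7 mm and 7.16 degrees, less where a joint would pass 70% of its speed; a pose out of reach is approached as far as the arm can. A call with a number of a shift or a turn outside -1 to 1 is refused whole. A call with a gripper value outside its range is refused whole. The fingers move at their own pace and stop on an object; "grip_force" is the grip in N (left out, the last holds). Time passes only in rows, so rows that repeat a pose let the fingers close. It gives the time, the measured TCP pose, the force, the opening and the grip force at its end, in the units of the state.
- r.get_obs(): the state, without advancing time (a new reading comes with each control period).
- r.capture(name): name is "scene" or "top"; returns a dict with "pixels" (480x640x3 uint8, red, green, blue), "z_map" (480x640 float32, m along the optical axis (not along the pixel's ray), 0 where there is no reading), "mtx" (3x3 intrinsics, pixels), "world_from_camera" (4x4, takes a point from camera to world coordinates). Camera axes: x right, y up, looking along -z (the intrinsics and any distortion apply to the point x, -y, -z); pixel columns grow to the right and rows downward; lengths in m; the calibration is good to about 2 mm. A picture is of the moment at which its call begins.
- r.finish_job(): hands the job in; it is judged then, once.
Trained networks look in a picture, given as the dict that the camera call returned (one of the last four; its "shot" number tells which), for a name from the list of things; names that differ only in an ending like _2 or _b are one class to them, and where a whole thing is asked for, a point or a joint stands for the part that bears it (a point fixed in the world has none). Each returns a list of dicts, best first, with "score" (0 to 1); they miss things now and then, are a little off and sometimes report something else, mostly with a low value. They report only what shows in the picture. A call takes as long as a camera call.
- r.spot_in(picture, thing): "extent" ([centre column, centre row, width, height] in pixels, round what is visible of it).
The state is a dict: "clock": time; "joints": joint angles; "qd": joint speeds; "effort": joint torques, N m; "tcp_pos": TCP position; "orientation": TCP orientation; "force": force on the tool from outside, world axes, zero at the start; "ft_torque": the same for the moment, N m; "width": opening from 0.0 (shut) to 1.0 (fully open); "grasp_force": force on a finger pad.
Only numpy, scipy, OpenCV 4.12 (cv2) and the standard library are available. Lean on these libraries where they do the work, as an engineer would, in place of code of your own. Each camera call takes 0.05 s, during which the arm holds its last target. There are 200 camera calls.

TASK

Fold both long flaps of the carton right back so that they stay leaning outwards, and lift the bottle out of its cradle. Lay it down on its side outside the carton and let go of it, then take it again another way and stand it upright, cap up, on the middle of the plaster bat, without dropping it at any time; leave the saucer, the jar with the green cap and the roll of tape where they are.

Things in the scene. Friction and masses are not known exactly. Their poses are not given: they have to be found in the camera images.
- carton: brown corrugated carton, 240 x 160 x 105 mm outside (x, y, z), 4 mm board, fixed; origin: centre of its underside, x along its length and the bottle. Short end flaps hang folded down outside. Inside near each end (x 68 to 98 mm either way) a grey cradle holds the bottle, saddle top 18 mm and cheeks 48 mm above the table; between them the bottle's sides are bare, 45 mm from the long walls
- flap_left (a joint): hinge of the long flap on the carton's +y side, rad: 0 lies flat across the opening, 1.57 stands straight up, 3.14 lies flat outwards. The crease is stiff: the flap stays about where it is left, springing back a little
- flap_right (a joint): the same for the long flap on the carton's -y side
- flap_left_crease (a point): middle of the left flap's crease: in the carton's frame at y = +78 mm, 107 mm above the table; the crease runs along the carton's x
- flap_right_crease (a point): the same for the right flap, at y = -78 mm in the carton's frame
- flap_left_edge (a point): middle of the left flap's free edge, 70 mm from its crease; the flap is 238 mm long and 4.5 mm thick
- flap_right_edge (a point): the same for the right flap
- bottle: full, capped clear plastic water bottle, 212 mm long, rounded-square body 60 x 60 mm (58 mm between the pads) up to about 150 mm from its base, then a shoulder narrowing to the cap (32 mm across, from 202 mm), about 0.32 kg. Origin: centre of its base; z along its axis from base to cap. It lies in the carton with its cap towards the carton's -x
- bottle_middle (a point): point on the bottle's axis, 106 mm from its base
- bat: flat sage-grey plaster bat (absorbent board), 170 x 230 x 12 mm (x, y, z), fixed to the table. Origin: centre of its underside, z up
- saucer: small white saucer with grey pigment, 90 mm across, 33 mm high, loose bystander; origin at the centre of its underside
- stain_jar: small white jar with a green cap, 42 mm across, 62 mm high, loose bystander; origin at the centre of its underside
- tape: roll of masking tape lying flat, 85 mm across, 19 mm high, loose bystander; origin at the centre of its underside

How it is judged:
On the way, in this order (a step that is already met when the one before it is completed fails the run):
1. both long flaps are folded back past upright (beyond 1.8 rad) (value of joint each of flap_left, flap_right above 1.8 rad), for 0.2 s.
2. the bottle lies on its side outside the carton, let go of ((y of bottle_middle in the frame of carton below -0.1 m or y of bottle_middle in the frame of carton above 0.1 m or x of bottle_middle in the frame of carton below -0.14 m or x of bottle_middle in the frame of carton above 0.14 m) and angle between bottle's own z axis and vertical between 1.35 and 1.8 rad and height (world z) of bottle_middle below 0.06 m and contact force between bottle and the arm below 0.3 N and contact force between bottle and the fingers below 0.3 N and linear speed of bottle below 0.05 m/s), for 0.2 s.
At the end, for the whole second after the job is handed in: both long flaps folded back beyond 1.8 rad (past upright, leaning outwards); the bottle standing upright (within 0.08 rad), cap up, its base on the bat within 45 mm of the bat's centre, at rest; the three bystanders within 30 mm of where they stood (all of step 1 and angle between bottle's own z axis and vertical below 0.08 rad and z of bottle in the frame of bat between 0.008 and 0.016 m and horizontal distance between bottle and bat below 0.045 m and linear speed of bottle below 0.02 m/s); the robot touches nothing.
It fails at once if the saucer, the green-capped jar or the tape is pushed more than 30 mm from its place (distance of any of saucer, stain_jar, tape from where it was at the start of the episode above 0.03 m).
It fails at once if the bottle is dropped: it falls out of the fingers faster than 0.7 m/s (a drop of more than 25 mm) (linear speed of bottle above 0.7 m/s and contact force between bottle and the fingers below 0.1 N).
It also fails if it takes over 72 s, if anything falls off the work surface, if the arm or the gripper's body presses on something with over 40 N, if the wrist force passes 120 N, or if a joint passes its speed limit or range.

## Working session

There is one attempt and no reset: what is moved stays moved. The work goes in short steps, Python scripts to look and compute and a tool call to move; the robot and the scene stay as the last step left them, time stands still between calls to the robot, and variables do not carry over. Pictures are saved under pics/ and viewed, at most 10 in all, crops included, and the job is handed in when it is done.

Besides the shell and the picture viewer there is one more tool, called after "Request:" by a JSON object that holds its "api" and its "payload", one argument or row to a line. carry_out: Moves the arm, as the interface text tells. Scaled input: -1 to 1 covers 0.25 m each way for a shift and 90 degrees each way for a turn. Its arguments: {"type":"object","properties":{"plan":{"type":"array","items":{"type":"object","properties":{"linear":{"type":"array","items":{"type":"number","minimum":-1,"maximum":1}},"angular":{"type":"array","items":{"type":"number","minimum":-1,"maximum":1}},"fingers":{"type":"number"}}}},"grip_force":{"type":"number"}},"required":["plan"]}

```bash
mkdir -p pics
cat > h.py <<'E'
import numpy as np, cv2
from cell import r
def cloud(p):
    z=p["z_map"]; K=p["mtx"]; v,u=np.mgrid[0:480,0:640]
    x=(u-K[0,2])/K[0,0]*z; y=(v-K[1,2])/K[1,1]*z
    P=np.stack([x,-y,-z,np.ones_like(z)],-1)@p["world_from_camera"].T
    P=P[...,:3]; P[z==0]=np.nan; return P
def save(p,n): cv2.imwrite("pics/"+n,p["pixels"][...,::-1])
E
python3 - <<'E'
from h import *
np.set_printoptions(precision=3,suppress=True)
o=r.get_obs(); print(o["clock"],o["joints"],o["tcp_pos"],o["orientation"])
ims=[]
for c in("scene","top"):
    p=r.capture(c); P=cloud(p); np.save(c+"P.npy",P);np.save(c+"I.npy",p["pixels"]); save(p,c+"0.png")
    print(c,p["world_from_camera"][:3,3], np.isfinite(P[...,0]).mean())
    for t in("carton","flap_left","flap_right","bottle","bat","saucer","stain_jar","tape"):
        for d in r.spot_in(p,t)[:2]:
            u,v,w,h=d["extent"]; print(t,round(d["score"],2),np.round(d["extent"]),P[int(min(v,479)),int(min(u,639))])
E
```

```text
0.0 [-1.078  0.386  0.007 -0.    -1.194 -0.259] [ 0.145 -0.607  0.23 ] [[-0.973 -0.231 -0.001]
 [-0.231  0.973  0.002]
 [ 0.     0.002 -1.   ]]
scene [-0.393  0.52   0.813] 0.9960807291666667
carton 0.67 [282. 272. 121. 124.] [0.345 0.174 0.124]
flap_left 0.86 [263. 256.  90.  78.] [0.414 0.187 0.123]
bat 0.73 [298. 285.  18.  13.] [0.361 0.13  0.057]
bat 0.57 [413. 233. 112.  49.] [0.127 0.038 0.312]
saucer 0.83 [190. 319.  48.  35.] [0.423 0.358 0.012]
stain_jar 0.75 [168. 284.  17.  30.] [0.525 0.371 0.038]
tape 0.77 [244. 348.  30.  34.] [0.135 0.345 0.197]
top [0.356 0.06  1.156] 0.9962044270833333
carton 0.69 [271. 244.  94. 140.] [0.43  0.147 0.072]
carton 0.38 [251. 246.  50. 126.] [0.424 0.182 0.127]
flap_left 0.9 [247. 249.  54. 129.] [0.417 0.19  0.122]
flap_right 0.77 [298. 238.  49. 124.] [0.438 0.09  0.132]
flap_right 0.39 [274. 243.  36. 100.] [0.432 0.141 0.068]
bottle 0.65 [274. 245.  37. 102.] [0.43  0.143 0.07 ]
bat 0.91 [462. 243. 106.  76.] [ 0.441 -0.262  0.009]
saucer 0.76 [173. 258.  43.  43.] [0.403 0.365 0.014]
stain_jar 0.63 [169. 194.  24.  20.] [0.534 0.363 0.063]
stain_jar 0.51 [249. 247.  54. 130.] [0.42  0.187 0.13 ]
tape 0.69 [196. 307.  38.  41.] [ 0.299  0.315 -0.003]
tape 0.41 [276. 245.  37. 100.] [0.43  0.139 0.07 ]
```

View pics/scene0.png

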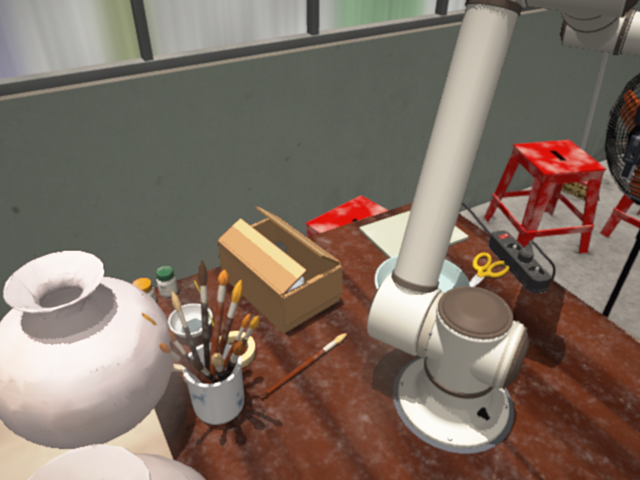

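View pics/top0.png

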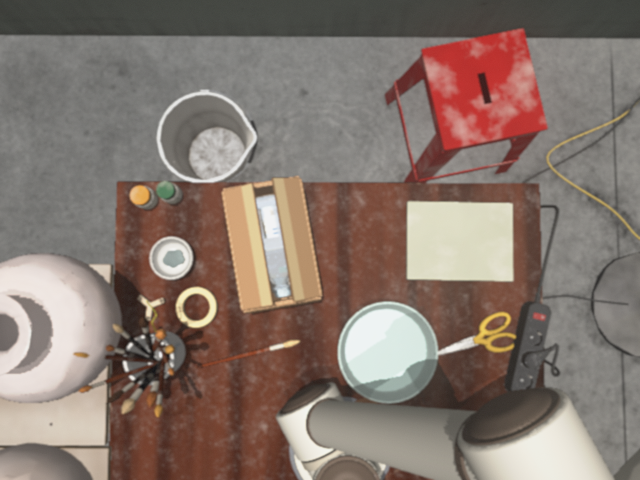

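The scene view shows the carton at about (282,272), with its left flap half shut. In the top view:
- The carton is at (271,244), with a gap between the flaps and the bottle showing at (274,245).
- The bat is at (462,243), the saucer at (173,258), the jar at (168,192) and the tape at (196,307).
- The bowl is at (388,352).

Next I'll measure the carton frame and the flap cross-section.

```bash
python3 - <<'E'
from h import *
np.set_printoptions(precision=3,suppress=True)
P=np.load("topP.npy"); S=np.load("sceneP.npy")
# bat
def rect(m):
    q=P[m][:,:2].astype(np.float32); return cv2.minAreaRect(q*1000)
I=np.load("topI.npy").astype(int)
roi=np.zeros((480,640),bool); roi[190:295,395:525]=1
m=roi&(I[...,1]>170)&(np.abs(I[...,0]-I[...,1])<40)
print("bat",rect(m),np.median(P[m][:,2]),"table",np.nanmedian(P[200:280,340:395,2]))
roi[:]=0; roi[170:320,215:330]=1
m=roi&(P[...,2]>0.095)&(P[...,0]<.57)
(c,s,a)=rect(m); print("carton upper",c,s,a)
# axis directions from box
b=cv2.boxPoints((c,s,a)); e=[b[1]-b[0],b[2]-b[1]]; l=max(e,key=np.linalg.norm); l=l/np.linalg.norm(l); l=l*np.sign(l[0])
th=np.arctan2(l[1],l[0]); print("yaw",th)
R=np.array([[np.cos(th),np.sin(th)],[-np.sin(th),np.cos(th)]]); C=np.array(c)/1000
for nm,Q,mm in(("top",P,roi),("scene",S,np.ones_like(roi))):
    q=Q[mm]; q=q[np.isfinite(q[:,0])]; L=(q[:,:2]-C)@R.T
    for x0 in(-.09,-.03,.03,.09):
        k=(abs(L[:,0]-x0)<.012)
        print(nm,x0,[(int(1000*y),int(1000*np.median(q[k&(abs(L[:,1]-y)<.004),2])),int(1000*q[k&(abs(L[:,1]-y)<.004),2].max())) for y in np.arange(-.1,.101,.008) if (k&(abs(L[:,1]-y)<.004)).any()])
q=P[roi&(P[...,2]>.085)]; L=(q[:,:2]-C)@R.T
for y0 in(-.07,-.05,-.03,.03,.05,.07):
    k=abs(L[:,1]-y0)<.006; print("xext",y0,np.percentile(L[k,0],[1,99]) if k.any() else 0)
# bottle
k=roi&(P[...,2]>.04)&(P[...,2]<.09); q=P[k]; L=(q[:,:2]-C)@R.T; kk=(abs(L[:,1])<.05)&(abs(L[:,0])<.112)
L=L[kk];z=q[kk,2]
for x in np.arange(-.11,.111,.02):
    g=abs(L[:,0]-x)<.01
    if g.any(): print("b",round(x,3),g.sum(),np.percentile(L[g,1],[3,50,97]),np.percentile(z[g],[50,95]))
bw=P[330:375,360:420]; print("bowl z",np.nanmax(P[295:405,335:440,2]), P[310,388],P[400,388],P[352,340])
E
python3 - <<'E'
import cv2
i=cv2.imread("pics/top0.png")[160:330,200:345]; cv2.imwrite("pics/crop0.png",cv2.resize(i,None,fx=3.5,fy=3.5,interpolation=cv2.INTER_CUBIC))
E
```

```text
bat ((444.22296142578125, -257.19805908203125), (228.69119262695312, 168.85545349121094), 88.85478210449219) nan table -0.0014501543127074523
carton upper (430.2016296386719, 143.52606201171875) (251.37901306152344, 162.2088165283203) 10.270050048828125
yaw 0.1792462
top -0.09 [(-100, 0, 3), (-92, -1, 2), (-83, 0, 112), (-75, 111, 117), (-67, 118, 124), (-59, 125, 132), (-51, 132, 138), (-43, 140, 146), (-35, 148, 154), (-27, 153, 157), (-19, 31, 43), (-11, 45, 53), (-3, 49, 56), (4, 49, 53), (12, 46, 143), (20, 135, 141), (28, 133, 138), (36, 129, 134), (44, 124, 131), (52, 121, 126), (60, 117, 121), (68, 113, 117), (76, 109, 114), (84, 107, 109), (92, 3, 3), (100, -1, 4)]
top -0.03 [(-100, -1, 3), (-92, -1, 3), (-83, 0, 111), (-75, 111, 117), (-67, 119, 123), (-59, 125, 131), (-51, 133, 139), (-43, 140, 148), (-35, 148, 154), (-27, 153, 159), (-19, 68, 152), (-11, 68, 71), (-3, 68, 72), (4, 68, 72), (12, 68, 141), (20, 137, 142), (28, 133, 137), (36, 129, 134), (44, 125, 131), (52, 121, 126), (60, 118, 122), (68, 114, 117), (76, 110, 113), (84, 108, 109), (100, 0, 4)]
top 0.03 [(-1
[... 2274 characters left out ...]
]
xext 0.07 [-0.124  0.122]
b -0.11 55 [-0.014 -0.     0.013] [0.048 0.052]
b -0.09 129 [-0.015 -0.002  0.013] [0.048 0.053]
b -0.07 166 [-0.018 -0.001  0.017] [0.055 0.062]
b -0.05 187 [-0.019 -0.001  0.018] [0.065 0.069]
b -0.03 181 [-0.019 -0.001  0.017] [0.068 0.071]
b -0.01 182 [-0.019 -0.001  0.017] [0.069 0.073]
b 0.01 187 [-0.019 -0.001  0.017] [0.07  0.074]
b 0.03 181 [-0.019 -0.001  0.017] [0.072 0.075]
b 0.05 184 [-0.019 -0.002  0.017] [0.073 0.077]
b 0.07 180 [-0.019 -0.001  0.017] [0.075 0.078]
b 0.09 180 [-0.019 -0.002  0.017] [0.077 0.08 ]
b 0.11 10 [-0.018 -0.002  0.015] [0.074 0.076]
bowl z 0.41948857900967296 [ 0.295 -0.095  0.05 ] [ 0.119 -0.09   0.08 ] [0.213 0.006 0.081]
```

View pics/crop0.png

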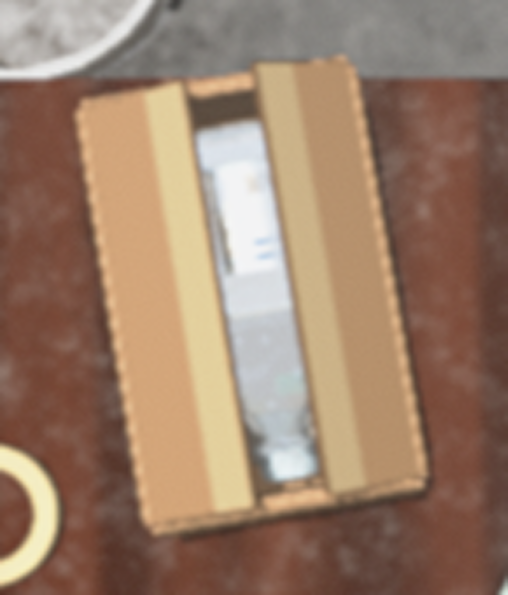

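The flap edges are at carton y of about -24 and +15 mm, 157 and 141 mm high. The flap angles are about 0.75 and 0.5 rad. The bottle's axis lies on the carton's centreline with its top at about 70 mm, and the carton yaw is 0.18 rad. These agree with the given sizes. I'll start by moving toward the carton with the fingers shut.

Request:
{"api": "carry_out", "payload": {
  "plan": [
    {"linear": [-0.76, 0.55, -0.08], "angular": [0, 0, -0.48], "fingers": 1},
    {"linear": [-0.76, 0.55, -0.08], "angular": [0, 0, -0.48], "fingers": 1},
    {"linear": [-0.76, 0.55, -0.08], "angular": [0, 0, -0.48], "fingers": 1},
    {"linear": [-0.76, 0.55, -0.08], "angular": [0, 0, -0.48], "fingers": 1},
    {"linear": [-0.76, 0.55, -0.08], "angular": [0, 0, -0.48], "fingers": 1},
    {"linear": [-0.76, 0.55, -0.08], "angular": [0, 0, -0.48], "fingers": 1},
    {"linear": [-0.76, 0.55, -0.08], "angular": [0, 0, -0.48], "fingers": 1}
  ]
}}

```text
clock: 1.48
tcp_pos: [0.3005, -0.4274, 0.2525]
orientation: [[-0.543, -0.84, 0.002], [-0.84, 0.543, -0.001], [-0.0, -0.002, -1.0]]
force: [-1.2, 0.7, -0.7]
width: 0.005
grasp_force: 0.0
```

```bash
cat >> h.py <<'E'
from scipy.spatial.transform import Rotation as Ro
np.set_printoptions(precision=3,suppress=True)
TH=.179; C0=np.array([.4298,.1431]); 
def car(x,y,z): # carton frame -> world
    c,s=np.cos(TH),np.sin(TH); return np.array([C0[0]+c*x-s*y,C0[1]+s*x+c*y,z])
def down(yaw): # tool down, x axis at yaw
    x=np.array([np.cos(yaw),np.sin(yaw),0]); z=np.array([0,0,-1.]); return np.stack([x,np.cross(z,x),z],1)
def plan(*tg):
    o=r.get_obs(); p=np.array(o["tcp_pos"]); R=np.array(o["orientation"]); print("t",round(o["clock"],2),"tcp",p,"q",np.array(o["joints"]),"F",np.array(o["force"]),"w",o["width"],"gf",o["grasp_force"])
    print("R",R.tolist() if 0 else R.round(3).tolist())
    for t,Rt in tg:
        print("lin",R.T@(t-p)/.25,"ang",(Ro.from_matrix(R.T@Rt).as_rotvec()/(np.pi/2)))
E
python3 - <<'E'
from h import *
D=down(TH-np.pi/2)
plan((np.array([.45,-.22,.25]),D),(car(0,-.004,.25),D))
E
```

```text
t 1.48 tcp [ 0.301 -0.427  0.253] q [-0.647  0.193 -0.208 -0.001 -1.167  0.074] F [-1.165  0.697 -0.723] w 0.0050059822109277405 gf 0.0
R [[-0.543, -0.84, 0.002], [-0.84, 0.543, -0.001], [-0.0, -0.002, -1.0]]
lin [-1.021 -0.052  0.011] ang [-0.002 -0.    -0.479]
lin [-2.186  0.793  0.009] ang [-0.002 -0.    -0.479]
```

Request:
{"api": "carry_out", "payload": {
  "plan": [
    {"linear": [-1, 0, 0], "angular": [0, 0, -0.48], "fingers": 1},
    {"linear": [-1, 0, 0], "angular": [0, 0, -0.48], "fingers": 1},
    {"linear": [-1, 0, 0], "angular": [0, 0, -0.48], "fingers": 1},
    {"linear": [-1, 0, 0], "angular": [0, 0, -0.48], "fingers": 1},
    {"linear": [-1, 0, 0], "angular": [0, 0, -0.48], "fingers": 1},
    {"linear": [-1, 0, 0], "angular": [0, 0, -0.48], "fingers": 1},
    {"linear": [-1, 0, 0], "angular": [0, 0, -0.48], "fingers": 1}
  ]
}}

```text
clock: 2.07
tcp_pos: [0.4387, -0.2174, 0.2516]
orientation: [[0.18, -0.984, 0.002], [-0.984, -0.18, 0.0], [0.0, -0.002, -1.0]]
force: [-0.8, -0.1, 0.0]
width: -0.003
grasp_force: 0.0
```

Request:
{"api": "carry_out", "payload": {
  "plan": [
    {"linear": [-0.7, -0.115, 0], "angular": [0, 0, 0], "fingers": 1},
    {"linear": [-0.7, -0.115, 0], "angular": [0, 0, 0], "fingers": 1},
    {"linear": [-0.7, -0.115, 0], "angular": [0, 0, 0], "fingers": 1},
    {"linear": [-0.7, -0.115, 0], "angular": [0, 0, 0], "fingers": 1},
    {"linear": [-0.7, -0.115, 0], "angular": [0, 0, 0], "fingers": 1}
  ]
}}

```text
clock: 2.48
tcp_pos: [0.4339, -0.0408, 0.2517]
orientation: [[0.173, -0.985, 0.001], [-0.985, -0.173, 0.001], [-0.001, -0.001, -1.0]]
force: [0.2, 0.1, -0.3]
width: -0.001
grasp_force: 0.0
```

Request:
{"api": "carry_out", "payload": {
  "plan": [
    {"linear": [-0.7, -0.115, 0], "angular": [0, 0, 0], "fingers": 1},
    {"linear": [-0.7, -0.115, 0], "angular": [0, 0, 0], "fingers": 1},
    {"linear": [-0.7, -0.115, 0], "angular": [0, 0, 0], "fingers": 1},
    {"linear": [-0.7, -0.115, 0], "angular": [0, 0, 0], "fingers": 1},
    {"linear": [-0.7, -0.115, 0], "angular": [0, 0, 0], "fingers": 1},
    {"linear": [-0.7, -0.115, 0], "angular": [0, 0, 0], "fingers": 1}
  ]
}}

```text
clock: 2.98
tcp_pos: [0.4328, 0.1353, 0.2513]
orientation: [[0.173, -0.985, 0.0], [-0.985, -0.173, 0.0], [-0.0, -0.0, -1.0]]
force: [-0.2, 0.6, 0.2]
width: -0.004
grasp_force: 0.0
```

Run:
```python
from h import *
D=down(TH-np.pi/2)
plan(*[(car(0,y,z),D) for y,z in((-.004,.2),(-.004,.105),(.03,.115),(.05,.135),(.08,.15),(.12,.15),(.135,.135),(0,.25))])
```

```text
t 2.98 tcp [0.433 0.135 0.251] q [ 0.663  0.072 -0.356  0.    -1.143 -0.489] F [-0.21   0.598  0.185] w -0.003826428857519129 gf 0.0
R [[0.173, -0.985, 0.0], [-0.985, -0.173, 0.0], [-0.0, -0.0, -1.0]]
lin [-0.017  0.006  0.205] ang [-0.     0.    -0.003]
lin [-0.017  0.006  0.585] ang [-0.     0.    -0.003]
lin [-0.153  0.007  0.545] ang [-0.     0.    -0.003]
lin [-0.233  0.007  0.465] ang [-0.     0.    -0.003]
lin [-0.353  0.008  0.405] ang [-0.     0.    -0.003]
lin [-0.513  0.009  0.405] ang [-0.     0.    -0.003]
lin [-0.573  0.009  0.465] ang [-0.     0.    -0.003]
lin [-0.033  0.006  0.005] ang [-0.     0.    -0.003]
```

Request:
{"api": "carry_out", "payload": {
  "plan": [
    {"linear": [-0.015, 0, 0.2], "angular": [0, 0, 0], "fingers": 1},
    {"linear": [-0.015, 0, 0.3], "angular": [0, 0, 0], "fingers": 1},
    {"linear": [-0.015, 0, 0.4], "angular": [0, 0, 0], "fingers": 1},
    {"linear": [-0.015, 0, 0.5], "angular": [0, 0, 0], "fingers": 1},
    {"linear": [-0.015, 0, 0.57], "angular": [0, 0, 0], "fingers": 1},
    {"linear": [-0.015, 0, 0.57], "angular": [0, 0, 0], "fingers": 1}
  ]
}}

```text
clock: 3.48
tcp_pos: [0.4297, 0.1339, 0.1055]
orientation: [[0.167, -0.986, -0.007], [-0.986, -0.167, -0.005], [0.003, 0.008, -1.0]]
force: [-0.8, 0.4, -0.8]
width: -0.0
grasp_force: 0.0
```

Request:
{"api": "carry_out", "payload": {
  "plan": [
    {"linear": [-0.05, 0, 0], "angular": [0, 0, 0], "fingers": 1},
    {"linear": [-0.1, 0, -0.02], "angular": [0, 0, 0], "fingers": 1},
    {"linear": [-0.15, 0, -0.05], "angular": [0, 0, 0], "fingers": 1},
    {"linear": [-0.2, 0, -0.1], "angular": [0, 0, 0], "fingers": 1},
    {"linear": [-0.25, 0, -0.14], "angular": [0, 0, 0], "fingers": 1},
    {"linear": [-0.3, 0, -0.17], "angular": [0, 0, 0], "fingers": 1},
    {"linear": [-0.37, 0, -0.18], "angular": [0, 0, 0], "fingers": 1},
    {"linear": [-0.44, 0, -0.18], "angular": [0, 0, 0], "fingers": 1},
    {"linear": [-0.52, 0, -0.17], "angular": [0, 0, 0], "fingers": 1},
    {"linear": [-0.52, 0, -0.17], "angular": [0, 0, 0], "fingers": 1}
  ]
}}

```text
clock: 4.32
tcp_pos: [0.4105, 0.2677, 0.1524]
orientation: [[0.172, -0.985, 0.002], [-0.985, -0.172, 0.002], [-0.002, -0.003, -1.0]]
force: [0.3, 0.2, 1.6]
width: 0.002
grasp_force: 0.7
```

Run:
```python
from h import *
D=down(TH-np.pi/2)
plan(*[(car(0,y,z),D) for y,z in((.126,.15),(.0,.24),(-.004,.11),(-.127,.15))])
```

```text
t 4.32 tcp [0.41  0.268 0.152] q [ 0.91   0.233 -0.432  0.    -0.903 -0.738] F [0.302 0.189 1.58 ] w 0.0024790691050156763 gf 0.6979402620345354
R [[0.172, -0.985, 0.002], [-0.985, -0.172, 0.002], [-0.002, -0.003, -1.0]]
lin [0.    0.013 0.009] ang [-0.002  0.001 -0.004]
lin [ 0.504  0.009 -0.352] ang [-0.002  0.001 -0.004]
lin [0.521 0.01  0.168] ang [-0.002  0.001 -0.004]
lin [1.012 0.006 0.007] ang [-0.002  0.001 -0.004]
```

Request:
{"api": "carry_out", "payload": {
  "plan": [
    {"linear": [0, 0.01, -0.17], "angular": [0, 0, 0], "fingers": 1},
    {"linear": [0.1, 0.01, -0.3], "angular": [0, 0, 0], "fingers": 1},
    {"linear": [0.25, 0.01, -0.3], "angular": [0, 0, 0], "fingers": 1},
    {"linear": [0.4, 0.01, -0.3], "angular": [0, 0, 0], "fingers": 1},
    {"linear": [0.5, 0.01, -0.25], "angular": [0, 0, 0], "fingers": 1},
    {"linear": [0.51, 0.01, -0.1], "angular": [0, 0, 0], "fingers": 1},
    {"linear": [0.51, 0.01, 0.05], "angular": [0, 0, 0], "fingers": 1},
    {"linear": [0.51, 0.01, 0.17], "angular": [0, 0, 0], "fingers": 1},
    {"linear": [0.51, 0.01, 0.17], "angular": [0, 0, 0], "fingers": 1}
  ]
}}

```text
clock: 5.07
tcp_pos: [0.4255, 0.1358, 0.1044]
orientation: [[0.167, -0.986, -0.01], [-0.986, -0.167, -0.006], [0.004, 0.011, -1.0]]
force: [-0.5, 0.0, 1.0]
width: -0.003
grasp_force: 0.0
```

Request:
{"api": "carry_out", "payload": {
  "plan": [
    {"linear": [0.05, 0, 0], "angular": [0, 0, 0], "fingers": 1},
    {"linear": [0.1, 0, -0.01], "angular": [0, 0, 0], "fingers": 1},
    {"linear": [0.15, 0, -0.03], "angular": [0, 0, 0], "fingers": 1},
    {"linear": [0.2, 0, -0.08], "angular": [0, 0, 0], "fingers": 1},
    {"linear": [0.25, 0, -0.13], "angular": [0, 0, 0], "fingers": 1},
    {"linear": [0.3, 0, -0.16], "angular": [0, 0, 0], "fingers": 1},
    {"linear": [0.37, 0, -0.17], "angular": [0, 0, 0], "fingers": 1},
    {"linear": [0.44, 0, -0.17], "angular": [0, 0, 0], "fingers": 1},
    {"linear": [0.5, 0, -0.16], "angular": [0, 0, 0], "fingers": 1},
    {"linear": [0.5, 0, -0.16], "angular": [0, 0, 0], "fingers": 1}
  ]
}}

```text
clock: 5.9
tcp_pos: [0.4516, 0.0142, 0.1513]
orientation: [[0.168, -0.986, 0.003], [-0.986, -0.168, 0.0], [0.0, -0.003, -1.0]]
force: [0.4, -0.8, 1.7]
width: 0.006
grasp_force: 1.0
```

Request:
{"api": "carry_out", "payload": {
  "plan": [
    {"linear": [-0.02, 0, -0.15], "angular": [0, 0, 0], "fingers": -1},
    {"linear": [-0.2, 0, -0.4], "angular": [0, 0, 0], "fingers": -1},
    {"linear": [-0.5, 0, -0.4], "angular": [0, 0, 0], "fingers": -1},
    {"linear": [-0.5, 0, -0.4], "angular": [0, 0, 0], "fingers": -1},
    {"linear": [-0.5, 0, -0.4], "angular": [0, 0, 0], "fingers": -1},
    {"linear": [-0.5, 0, -0.4], "angular": [0, 0, 0], "fingers": -1}
  ]
}}

```text
clock: 6.4
tcp_pos: [0.4296, 0.1424, 0.2524]
orientation: [[0.175, -0.985, 0.005], [-0.985, -0.175, 0.004], [-0.003, -0.006, -1.0]]
force: [-1.1, -0.5, -0.6]
width: 0.844
grasp_force: 0.0
```

Run:
```python
from h import *
D=down(TH)
plan((car(0,0,.25),D),(car(0,0,.15),D),(car(0,0,.025),D))
p=r.capture("scene"); save(p,"scene1.png"); S=cloud(p)
q=S[np.isfinite(S[...,0])]; L=q.copy(); c,s=np.cos(TH),np.sin(TH); d=q[:,:2]-C0; lx=c*d[:,0]+s*d[:,1]; ly=-s*d[:,0]+c*d[:,1]
k=(abs(lx)<.11)&(q[:,2]>.1)&(q[:,2]<.2)&(abs(ly)<.17)
for y in np.arange(-.15,.151,.01):
    g=k&(abs(ly-y)<.005)
    if g.sum()>5: print(int(y*1000),g.sum(),np.percentile(q[g,2],[5,50,95]))
```

```text
t 6.4 tcp [0.43  0.142 0.252] q [ 0.681  0.066 -0.36   0.001 -1.138 -0.506] F [-1.141 -0.542 -0.578] w 0.8435990129493062 gf 0.0
R [[0.175, -0.985, 0.005], [-0.985, -0.175, 0.004], [-0.003, -0.006, -1.0]]
lin [-0.002 -0.001  0.01 ] ang [-0.004 -0.002 -1.002]
lin [-0.001  0.001  0.41 ] ang [-0.004 -0.002 -1.002]
lin [-0.     0.004  0.91 ] ang [-0.004 -0.002 -1.002]
-139 10 [0.149 0.151 0.151]
-129 354 [0.145 0.15  0.154]
-119 421 [0.137 0.142 0.148]
-109 422 [0.13  0.135 0.14 ]
-99 405 [0.122 0.127 0.132]
-89 408 [0.115 0.12  0.125]
-79 532 [0.101 0.111 0.117]
-69 15 [0.106 0.11  0.115]
70 9 [0.109 0.11  0.111]
80 179 [0.111 0.114 0.118]
90 166 [0.118 0.122 0.126]
100 163 [0.126 0.129 0.133]
110 176 [0.134 0.137 0.141]
120 185 [0.142 0.145 0.149]
130 287 [0.149 0.152 0.155]
```

View pics/scene1.png

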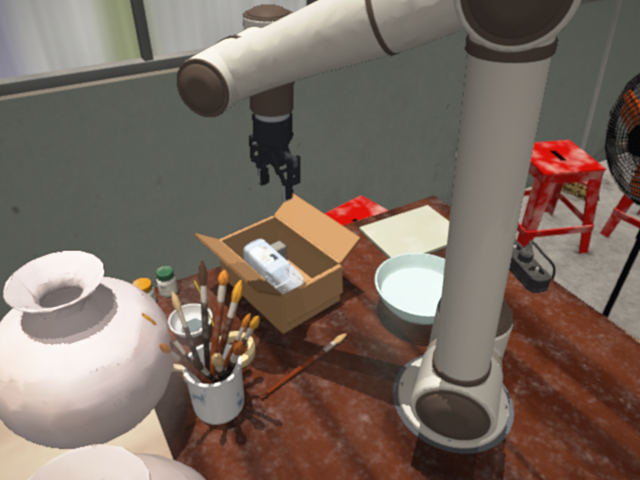

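Both flaps now lean out at about 2.47 rad and the fingers are clear above the carton. The picture shows the bottle exposed at about (272,265). Next I'll turn the tool and descend on the bottle.

Request:
{"api": "carry_out", "payload": {
  "plan": [
    {"linear": [0, 0, 0], "angular": [0, 0, -0.5], "fingers": -1},
    {"linear": [0, 0, 0], "angular": [0, 0, -0.5], "fingers": -1},
    {"linear": [0, 0, 0], "angular": [0, 0, -1], "fingers": -1},
    {"linear": [0, 0, 0], "angular": [0, 0, -1], "fingers": -1},
    {"linear": [0, 0, 0], "angular": [0, 0, -1], "fingers": -1},
    {"linear": [0, 0, 0], "angular": [0, 0, -1], "fingers": -1},
    {"linear": [0, 0, 0], "angular": [0, 0, -1], "fingers": -1},
    {"linear": [0, 0, 0], "angular": [0, 0, -1], "fingers": -1},
    {"linear": [0, 0, 0], "angular": [0, 0, -1], "fingers": -1},
    {"linear": [0, 0, 0], "angular": [0, 0, -1], "fingers": -1}
  ]
}}

```text
clock: 7.28
tcp_pos: [0.4288, 0.1378, 0.2492]
orientation: [[0.99, -0.144, -0.0], [-0.144, -0.99, -0.0], [-0.0, 0.001, -1.0]]
force: [-0.7, 0.2, 0.1]
width: 0.998
grasp_force: 0.0
```

Request:
{"api": "carry_out", "payload": {
  "plan": [
    {"linear": [0, 0, 0], "angular": [0, 0, -0.204], "fingers": -1},
    {"linear": [0, 0, 0], "angular": [0, 0, -0.204], "fingers": -1},
    {"linear": [0, 0, 0], "angular": [0, 0, -0.204], "fingers": -1},
    {"linear": [0, 0, 0], "angular": [0, 0, -0.204], "fingers": -1}
  ]
}}

```text
clock: 7.62
tcp_pos: [0.4289, 0.138, 0.2492]
orientation: [[0.986, 0.17, -0.0], [0.17, -0.986, -0.0], [-0.0, 0.0, -1.0]]
force: [-0.3, 0.2, -0.4]
width: 0.998
grasp_force: 0.0
```

Run:
```python
from h import *
D=down(TH)
plan((car(0.005,-.001,.15),D),(car(0.005,-.001,.022),D))
```

```text
t 7.62 tcp [0.429 0.138 0.249] q [ 0.674  0.068 -0.365  0.    -1.137  1.067] F [-0.294  0.24  -0.361] w 0.9977546761322085 gf 0.0
R [[0.986, 0.17, -0.0], [0.17, -0.986, -0.0], [-0.0, 0.0, -1.0]]
lin [ 0.027 -0.016  0.397] ang [ 0.     0.    -0.005]
lin [ 0.027 -0.016  0.909] ang [ 0.     0.    -0.005]
```

Request:
{"api": "carry_out", "payload": {
  "plan": [
    {"linear": [0.027, -0.016, 0.15], "angular": [0, 0, -0.005], "fingers": -1},
    {"linear": [0.027, -0.016, 0.3], "angular": [0, 0, -0.005], "fingers": -1},
    {"linear": [0.027, -0.016, 0.4], "angular": [0, 0, -0.005], "fingers": -1},
    {"linear": [0.027, -0.016, 0.5], "angular": [0, 0, -0.005], "fingers": -1},
    {"linear": [0.027, -0.016, 0.6], "angular": [0, 0, -0.005], "fingers": -1},
    {"linear": [0.027, -0.016, 0.7], "angular": [0, 0, -0.005], "fingers": -1},
    {"linear": [0.027, -0.016, 0.8], "angular": [0, 0, -0.005], "fingers": -1},
    {"linear": [0.027, -0.016, 0.87], "angular": [0, 0, -0.005], "fingers": -1},
    {"linear": [0.027, -0.016, 0.91], "angular": [0, 0, -0.005], "fingers": -1},
    {"linear": [0.027, -0.016, 0.91], "angular": [0, 0, -0.005], "fingers": -1}
  ]
}}

```text
clock: 8.45
tcp_pos: [0.434, 0.1428, 0.0195]
orientation: [[0.985, 0.175, -0.004], [0.175, -0.985, -0.003], [-0.004, 0.002, -1.0]]
force: [1.0, 0.1, 0.1]
width: 0.999
grasp_force: 0.0
```

Request:
{"api": "carry_out", "payload": {
  "plan": [
    {"linear": [0, 0, 0], "angular": [0, 0, 0], "fingers": 1},
    {"linear": [0, 0, 0], "angular": [0, 0, 0], "fingers": 1},
    {"linear": [0, 0, 0], "angular": [0, 0, 0], "fingers": 1},
    {"linear": [0, 0, 0], "angular": [0, 0, 0], "fingers": 1},
    {"linear": [0, 0, 0], "angular": [0, 0, 0], "fingers": 1},
    {"linear": [0, 0, 0], "angular": [0, 0, 0], "fingers": 1},
    {"linear": [0, 0, 0], "angular": [0, 0, 0], "fingers": 1},
    {"linear": [0, 0, 0], "angular": [0, 0, 0], "fingers": 1}
  ],
  "grip_force": 50
}}

```text
clock: 9.12
tcp_pos: [0.4359, 0.1445, 0.0225]
orientation: [[0.984, 0.178, 0.002], [0.178, -0.984, 0.001], [0.002, -0.001, -1.0]]
force: [0.2, -0.2, 7.1]
width: 0.65
grasp_force: 54.3
```

Request:
{"api": "carry_out", "payload": {
  "plan": [
    {"linear": [0, 0, -0.04], "angular": [0, 0, 0], "fingers": 1},
    {"linear": [0, 0, -0.1], "angular": [0, 0, 0], "fingers": 1},
    {"linear": [0, 0, -0.1], "angular": [0, 0, 0], "fingers": 1}
  ]
}}

```text
clock: 9.37
tcp_pos: [0.4358, 0.1446, 0.048]
orientation: [[0.984, 0.178, 0.003], [0.178, -0.984, 0.002], [0.003, -0.002, -1.0]]
force: [1.3, 0.6, -2.0]
width: 0.651
grasp_force: 54.4
```

Run:
```python
from h import *
B=np.array([.444,-.257])
D=down(-np.pi/2); D0=down(TH)
plan((car(0.005,-.001,.3),D0),(np.array([.44,-.05,.3]),D),(np.array([*B,.2]),D))
```

```text
t 9.37 tcp [0.436 0.145 0.048] q [ 0.676  0.342 -0.624  0.    -0.601  1.073] F [ 1.336  0.648 -2.03 ] w 0.6505011750425341 gf 54.37868893146515
R [[0.984, 0.178, 0.003], [0.178, -0.984, 0.002], [0.003, -0.002, -1.0]]
lin [-0.001  0.004 -1.008] ang [-0.001 -0.002 -0.   ]
lin [-0.119  0.767 -1.01 ] ang [-0.003 -0.001  1.114]
lin [-0.251  1.586 -0.611] ang [-0.003 -0.001  1.114]
```

Request:
{"api": "carry_out", "payload": {
  "plan": [
    {"linear": [0, 0, -0.1], "angular": [0, 0, 0], "fingers": 1},
    {"linear": [0, 0, -0.2], "angular": [0, 0, 0], "fingers": 1},
    {"linear": [0, 0, -0.3], "angular": [0, 0, 0], "fingers": 1},
    {"linear": [0, 0, -0.4], "angular": [0, 0, 0], "fingers": 1},
    {"linear": [0, 0, -0.5], "angular": [0, 0, 0], "fingers": 1},
    {"linear": [0, 0, -0.6], "angular": [0, 0, 0], "fingers": 1},
    {"linear": [0, 0, -0.7], "angular": [0, 0, 0], "fingers": 1},
    {"linear": [0, 0, -0.8], "angular": [0, 0, 0], "fingers": 1},
    {"linear": [0, 0, -0.8], "angular": [0, 0, 0], "fingers": 1}
  ]
}}

```text
clock: 10.12
tcp_pos: [0.4371, 0.1452, 0.2504]
orientation: [[0.984, 0.178, 0.008], [0.178, -0.984, 0.005], [0.009, -0.003, -1.0]]
force: [1.3, -0.4, -2.5]
width: 0.654
grasp_force: 55.1
```

Request:
{"api": "carry_out", "payload": {
  "plan": [
    {"linear": [0, 0.08, 0], "angular": [0, 0, 0.05], "fingers": 1},
    {"linear": [0, 0.16, 0], "angular": [0, 0, 0.11], "fingers": 1},
    {"linear": [0, 0.24, 0], "angular": [0, 0, 0.17], "fingers": 1},
    {"linear": [-0.02, 0.32, 0], "angular": [0, 0, 0.23], "fingers": 1},
    {"linear": [-0.04, 0.4, 0], "angular": [0, 0, 0.29], "fingers": 1},
    {"linear": [-0.06, 0.48, 0], "angular": [0, 0, 0.35], "fingers": 1},
    {"linear": [-0.08, 0.56, 0], "angular": [0, 0, 0.41], "fingers": 1},
    {"linear": [-0.1, 0.64, 0], "angular": [0, 0, 0.47], "fingers": 1},
    {"linear": [-0.12, 0.72, 0], "angular": [0, 0, 0.52], "fingers": 1},
    {"linear": [-0.12, 0.77, 0], "angular": [0, 0, 0.55], "fingers": 1}
  ]
}}

```text
clock: 10.95
tcp_pos: [0.4377, -0.0522, 0.2442]
orientation: [[0.771, -0.637, -0.004], [-0.637, -0.771, 0.0], [-0.003, 0.002, -1.0]]
force: [-0.6, 1.3, -2.8]
width: 0.654
grasp_force: 55.1
```

Run:
```python
from h import *
B=np.array([.444,-.257])
D=down(-np.pi/2)
plan((np.array([*B,.25]),D),(np.array([*B,.1]),D))
```

```text
t 10.95 tcp [ 0.438 -0.052  0.244] q [ 0.251  0.057 -0.391 -0.001 -1.127  0.629] F [-0.645  1.269 -2.834] w 0.6538408938884577 gf 55.09875029325485
R [[0.771, -0.637, -0.004], [-0.637, -0.771, 0.0], [-0.003, 0.002, -1.0]]
lin [ 0.541  0.616 -0.024] ang [0.002 0.001 0.56 ]
lin [0.543 0.614 0.576] ang [0.002 0.001 0.56 ]
```

Request:
{"api": "carry_out", "payload": {
  "plan": [
    {"linear": [0.06, 0.07, 0], "angular": [0, 0, 0.06], "fingers": 1},
    {"linear": [0.12, 0.14, 0], "angular": [0, 0, 0.12], "fingers": 1},
    {"linear": [0.18, 0.2, 0], "angular": [0, 0, 0.18], "fingers": 1},
    {"linear": [0.24, 0.27, 0], "angular": [0, 0, 0.25], "fingers": 1},
    {"linear": [0.3, 0.34, 0], "angular": [0, 0, 0.32], "fingers": 1},
    {"linear": [0.36, 0.41, 0], "angular": [0, 0, 0.38], "fingers": 1},
    {"linear": [0.42, 0.48, 0], "angular": [0, 0, 0.45], "fingers": 1},
    {"linear": [0.48, 0.55, 0], "angular": [0, 0, 0.52], "fingers": 1},
    {"linear": [0.54, 0.615, 0], "angular": [0, 0, 0.56], "fingers": 1},
    {"linear": [0.54, 0.615, 0], "angular": [0, 0, 0.56], "fingers": 1}
  ]
}}

```text
clock: 11.78
tcp_pos: [0.4462, -0.2575, 0.2437]
orientation: [[0.0, -1.0, -0.003], [-1.0, -0.0, 0.001], [-0.001, 0.003, -1.0]]
force: [0.3, -0.4, -2.4]
width: 0.653
grasp_force: 55.1
```

Run:
```python
from h import *
B=np.array([.444,-.257])
D=down(-np.pi/2)
plan((np.array([*B,.25]),D),(np.array([*B,.03]),D))
p=r.capture("scene"); save(p,"scene2.png"); S=cloud(p)
k=(abs(S[...,0]-.444)<.05)&(abs(S[...,1]+.257)<.125)&(S[...,2]>.2)&(S[...,2]<.33)
print(k.sum())
for y in np.arange(-.37,-.13,.02):
    g=k&(abs(S[...,1]-y)<.01)
    if g.sum()>3: print(round(y,2),g.sum(),np.percentile(S[g][:,2],[3,50,97]),np.percentile(S[g][:,0],[3,97]))
k=(abs(S[...,0]-.444)<.08)&(abs(S[...,1]+.257)<.11)&(S[...,2]<.04); print("bat z",np.median(S[k][:,2]))
```

```text
t 11.78 tcp [ 0.446 -0.258  0.244] q [-0.208  0.19  -0.235 -0.    -1.149  0.208] F [ 0.312 -0.445 -2.416] w 0.6526410719122814 gf 55.10993957519531
R [[0.0, -1.0, -0.003], [-1.0, -0.0, 0.001], [-0.001, 0.003, -1.0]]
lin [-0.002  0.009 -0.025] ang [0.002 0.001 0.   ]
lin [-0.001  0.006  0.855] ang [0.002 0.001 0.   ]
461
-0.35 122 [0.25  0.286 0.301] [0.415 0.448]
-0.33 158 [0.248 0.28  0.299] [0.414 0.437]
-0.31 119 [0.247 0.274 0.295] [0.414 0.424]
-0.29 60 [0.246 0.264 0.276] [0.413 0.42 ]
bat z 0.013450122849989754
```

View pics/scene2.png

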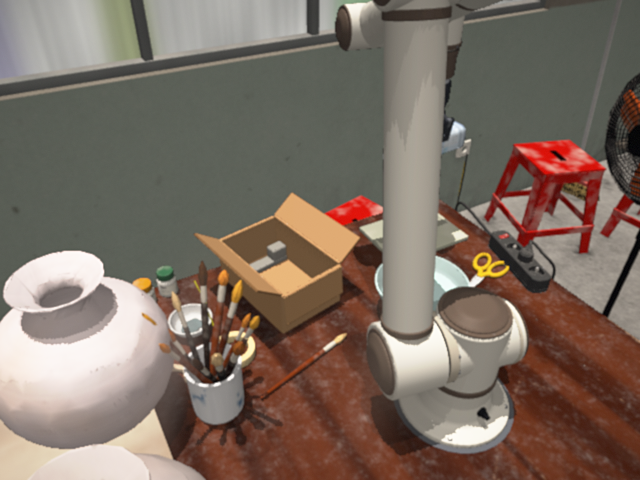

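The scene view shows the bottle held clear above the bat at (455,137), mostly behind the arm, with the flaps leaning out. The bottle sags about 0.07 rad at the cap end, so I'll level it while lowering.

Request:
{"api": "carry_out", "payload": {
  "plan": [
    {"linear": [0, 0, 0.1], "angular": [0, -0.02, 0], "fingers": 1},
    {"linear": [0, 0, 0.2], "angular": [0, -0.04, 0], "fingers": 1},
    {"linear": [0, 0, 0.3], "angular": [0, -0.04, 0], "fingers": 1},
    {"linear": [0, 0, 0.4], "angular": [0, -0.04, 0], "fingers": 1},
    {"linear": [0, 0, 0.5], "angular": [0, -0.04, 0], "fingers": 1},
    {"linear": [0, 0, 0.6], "angular": [0, -0.04, 0], "fingers": 1},
    {"linear": [0, 0, 0.7], "angular": [0, -0.04, 0], "fingers": 1},
    {"linear": [0, 0, 0.78], "angular": [0, -0.04, 0], "fingers": 1},
    {"linear": [0, 0, 0.84], "angular": [0, -0.04, 0], "fingers": 1},
    {"linear": [0, 0, 0.88], "angular": [0, -0.04, 0], "fingers": 1}
  ]
}}

```text
clock: 12.67
tcp_pos: [0.445, -0.2539, 0.0236]
orientation: [[0.006, -1.0, -0.005], [-0.998, -0.006, 0.064], [-0.064, 0.004, -0.998]]
force: [-0.3, 0.1, -2.6]
width: 0.651
grasp_force: 55.0
```

Request:
{"api": "carry_out", "payload": {
  "plan": [
    {"linear": [0, 0, 0.008], "angular": [0, 0, 0], "fingers": 1},
    {"linear": [0, 0, 0.016], "angular": [0, 0, 0], "fingers": 1},
    {"linear": [0, 0, 0.016], "angular": [0, 0, 0], "fingers": 1}
  ]
}}

```text
clock: 12.92
tcp_pos: [0.4472, -0.2549, 0.0225]
orientation: [[0.006, -1.0, 0.0], [-0.998, -0.006, 0.063], [-0.063, -0.001, -0.998]]
force: [-0.0, -0.5, -2.2]
width: 0.652
grasp_force: 55.1
```

Request:
{"api": "carry_out", "payload": {
  "plan": [
    {"linear": [0, 0, 0.01], "angular": [0, 0, 0], "fingers": 1},
    {"linear": [0, 0, 0.02], "angular": [0, 0, 0], "fingers": 1},
    {"linear": [0, 0, 0.02], "angular": [0, 0, 0], "fingers": 1}
  ]
}}

```text
clock: 13.17
tcp_pos: [0.4479, -0.2552, 0.0211]
orientation: [[0.007, -1.0, 0.002], [-0.998, -0.007, 0.061], [-0.061, -0.002, -0.998]]
force: [-3.5, 2.0, 17.5]
width: 0.653
grasp_force: 57.2
```

Request:
{"api": "carry_out", "payload": {
  "plan": [
    {"linear": [0, 0, 0.006], "angular": [0, 0, 0], "fingers": 1},
    {"linear": [0, 0, 0.012], "angular": [0, 0, 0], "fingers": 1},
    {"linear": [0, 0, 0.012], "angular": [0, 0, 0], "fingers": 1}
  ]
}}

```text
clock: 13.42
tcp_pos: [0.448, -0.2551, 0.021]
orientation: [[0.008, -1.0, 0.002], [-0.998, -0.008, 0.061], [-0.061, -0.003, -0.998]]
force: [-7.8, 6.0, 37.2]
width: 0.647
grasp_force: 59.6
```

Request:
{"api": "carry_out", "payload": {
  "plan": [
    {"linear": [0, 0, -0.024], "angular": [0, 0, 0], "fingers": 1},
    {"linear": [0, 0, -0.024], "angular": [0, 0, 0], "fingers": 1}
  ]
}}

```text
clock: 13.58
tcp_pos: [0.4485, -0.2554, 0.023]
orientation: [[0.006, -1.0, 0.006], [-0.998, -0.006, 0.061], [-0.061, -0.006, -0.998]]
force: [0.6, 0.2, -3.0]
width: 0.654
grasp_force: 55.0
```

Run:
```python
from h import *
plan()
P=cloud(r.capture("top")); S=cloud(r.capture("scene"))
for n,Q in(("top",P),("scene",S)):
    k=(abs(Q[...,0]-.445)<.045)&(abs(Q[...,1]+.257)<.125)&(Q[...,2]>.018)&(Q[...,2]<.09)
    for y in np.arange(-.38,-.13,.02):
        g=k&(abs(Q[...,1]-y)<.01)
        if g.sum()>3: print(n,round(y,2),g.sum(),np.percentile(Q[g][:,2],[3,50,97]),np.percentile(Q[g][:,0],[3,97]))
```

```text
t 13.58 tcp [ 0.449 -0.255  0.023] q [-0.241  0.469 -0.448 -0.098 -0.665  0.325] F [ 0.594  0.232 -3.035] w 0.6535487825244176 gf 55.02814382314682
R [[0.006, -1.0, 0.006], [-0.998, -0.006, 0.061], [-0.061, -0.006, -0.998]]
top -0.26 23 [0.074 0.078 0.082] [0.401 0.413]
top -0.24 4 [0.07  0.071 0.072] [0.453 0.459]
scene -0.36 27 [0.027 0.068 0.073] [0.419 0.463]
scene -0.34 146 [0.026 0.063 0.074] [0.416 0.463]
scene -0.32 95 [0.022 0.052 0.071] [0.415 0.425]
scene -0.3 47 [0.025 0.039 0.071] [0.415 0.455]
scene -0.28 38 [0.019 0.035 0.08 ] [0.415 0.452]
scene -0.26 95 [0.029 0.056 0.086] [0.403 0.43 ]
scene -0.24 54 [0.04  0.074 0.088] [0.404 0.422]
```

Request:
{"api": "carry_out", "payload": {
  "plan": [
    {"linear": [0, 0, 0.006], "angular": [0, 0, 0], "fingers": 1},
    {"linear": [0, 0, 0.006], "angular": [0, 0, 0], "fingers": 0.2},
    {"linear": [0, 0, 0.006], "angular": [0, 0, 0], "fingers": -1},
    {"linear": [0, 0, 0.006], "angular": [0, 0, 0], "fingers": -1},
    {"linear": [0, 0, 0.006], "angular": [0, 0, 0], "fingers": -1},
    {"linear": [0, 0, 0.006], "angular": [0, 0, 0], "fingers": -1},
    {"linear": [0, 0, 0.006], "angular": [0, 0, 0], "fingers": -1},
    {"linear": [0, 0, 0.006], "angular": [0, 0, 0], "fingers": -1},
    {"linear": [0, 0, 0.006], "angular": [0, 0, 0], "fingers": -1},
    {"linear": [0, 0, 0.006], "angular": [0, 0, 0], "fingers": -1}
  ]
}}

```text
clock: 14.52
tcp_pos: [0.4468, -0.2548, 0.0187]
orientation: [[0.006, -1.0, -0.001], [-0.998, -0.006, 0.063], [-0.063, 0.0, -0.998]]
force: [0.8, -0.5, 1.0]
width: 0.999
grasp_force: 0.0
```

Request:
{"api": "carry_out", "payload": {
  "plan": [
    {"linear": [0, 0, -0.06], "angular": [0, 0, 0], "fingers": -1},
    {"linear": [0, 0, -0.15], "angular": [0, 0, 0], "fingers": -1},
    {"linear": [0, 0, -0.25], "angular": [0, 0, 0], "fingers": -1},
    {"linear": [0, 0, -0.4], "angular": [0, 0, 0], "fingers": -1},
    {"linear": [0, 0, -0.55], "angular": [0, 0, 0], "fingers": -1},
    {"linear": [0, 0, -0.7], "angular": [0, 0, 0], "fingers": -1},
    {"linear": [0, 0, -0.7], "angular": [0, 0, 0], "fingers": -1}
  ]
}}

```text
clock: 15.1
tcp_pos: [0.4509, -0.2681, 0.2018]
orientation: [[0.008, -1.0, 0.014], [-0.998, -0.007, 0.055], [-0.055, -0.015, -0.998]]
force: [1.5, 0.2, 0.4]
width: 1.001
grasp_force: 0.0
```

Run:
```python
from h import *
plan()
p=r.capture("top");P=cloud(p);ps=r.capture("scene"); S=cloud(ps); save(p,"top3.png")
print("top",r.spot_in(p,"bottle")[:2],"scene",r.spot_in(ps,"bottle")[:2])
for n,Q in(("top",P),("scene",S)):
    k=(abs(Q[...,0]-.445)<.065)&(abs(Q[...,1]+.257)<.135)&(Q[...,2]>.022)&(Q[...,2]<.09)
    for y in np.arange(-.38,-.12,.02):
        g=k&(abs(Q[...,1]-y)<.01)
        if g.sum()>3: print(n,round(y,2),g.sum(),np.percentile(Q[g][:,2],[3,50,97]),np.percentile(Q[g][:,0],[3,97]),np.percentile(Q[g][:,1],[0,100]))
```

```text
t 15.1 tcp [ 0.451 -0.268  0.202] q [-0.262  0.248 -0.246 -0.065 -1.078  0.3  ] F [1.495 0.217 0.433] w 1.0013748867794714 gf 0.0
R [[0.008, -1.0, 0.014], [-0.998, -0.007, 0.055], [-0.055, -0.015, -0.998]]
top [{'extent': [457.8, 236.1, 99.5, 23.2], 'score': 0.96}, {'extent': [195.1, 307.1, 35.2, 40.6], 'score': 0.52}] scene [{'extent': [414.6, 219.6, 72.9, 34.8], 'score': 0.8}]
top -0.34 51 [0.059 0.066 0.071] [0.423 0.474] [-0.337 -0.33 ]
top -0.32 115 [0.06  0.068 0.072] [0.419 0.472] [-0.33  -0.321]
top -0.18 50 [0.038 0.051 0.056] [0.432 0.465] [-0.182 -0.17 ]
top -0.16 144 [0.039 0.052 0.058] [0.43  0.462] [-0.17 -0.15]
top -0.14 82 [0.028 0.051 0.056] [0.431 0.46 ] [-0.15  -0.142]
scene -0.36 33 [0.028 0.064 0.072] [0.417 0.462] [-0.357 -0.35 ]
scene -0.34 150 [0.025 0.067 0.073] [0.417 0.463] [-0.35 -0.33]
scene -0.32 138 [0.025 0.064 0.073] [0.415 0.451] [-0.33 -0.31]
scene -0.3 69 [0.025 0.058 0.071] [0.415 0.429] [-0.31  -0.293]
scene -0.14 48 [0.028 0.042 0.058] [0.44  0.461] [-0.148 -0.142]
```

View pics/top3.png

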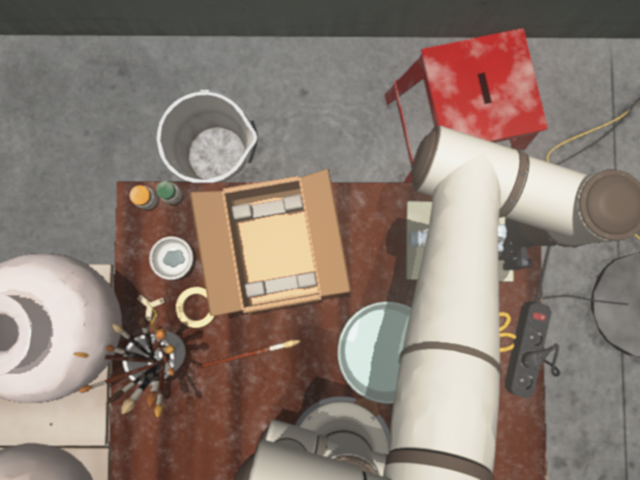

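The top view shows the bottle lying free on the bat around (458,236), with both flaps outwards and the bystanders in place. From base to cap it runs from y = -0.357 to -0.145 at x = 0.446, with its top at 0.072 m. Next I'll take it again with the tool leaning back 12°.

```bash
cat >> h.py <<'E'
def tilt(a): # tool z from down(-y lean a deg) ; a=-12 pregrasp, a=78 upright
    a=np.radians(a); z=np.array([0,np.sin(a),-np.cos(a)]); y=np.array([-1.,0,0]); return np.stack([np.cross(y,z),y,z],1)
def G(g,a,d=.02): R=tilt(a); return (np.array(g)+d*R[:,2],R)
E
python3 - <<'E'
from h import *
plan(G([.446,-.255,.12],-12),G([.446,-.255,.046],-12))
E
```

```text
t 15.3 tcp [ 0.446 -0.265  0.192] q [-0.261  0.256 -0.259 -0.07  -1.075  0.3  ] F [ 0.843  0.476 -0.394] w 0.9987424644590984 gf 0.0
R [[0.005, -1.0, -0.002], [-0.998, -0.005, 0.064], [-0.064, 0.002, -0.998]]
lin [-0.001 -0.001  0.369] ang [0.001 0.174 0.003]
lin [ 0.018 -0.001  0.664] ang [0.001 0.174 0.003]
```

Request:
{"api": "carry_out", "payload": {
  "plan": [
    {"linear": [0, 0, 0.1], "angular": [0, 0.08, 0], "fingers": -1},
    {"linear": [0, 0, 0.2], "angular": [0, 0.15, 0], "fingers": -1},
    {"linear": [0, 0, 0.3], "angular": [0, 0.174, 0.003], "fingers": -1},
    {"linear": [0, 0, 0.37], "angular": [0, 0.174, 0.003], "fingers": -1},
    {"linear": [0.005, 0, 0.45], "angular": [0, 0.174, 0.003], "fingers": -1},
    {"linear": [0.01, 0, 0.53], "angular": [0, 0.174, 0.003], "fingers": -1},
    {"linear": [0.015, 0, 0.6], "angular": [0, 0.174, 0.003], "fingers": -1},
    {"linear": [0.018, 0, 0.65], "angular": [0, 0.174, 0.003], "fingers": -1},
    {"linear": [0.018, 0, 0.66], "angular": [0, 0.174, 0.003], "fingers": -1},
    {"linear": [0.018, 0, 0.66], "angular": [0, 0.174, 0.003], "fingers": -1}
  ]
}}

```text
clock: 16.13
tcp_pos: [0.445, -0.2597, 0.0265]
orientation: [[0.002, -1.0, -0.005], [-0.978, -0.001, -0.208], [0.208, 0.005, -0.978]]
force: [0.8, 0.6, 1.0]
width: 1.0
grasp_force: 0.0
```

Run:
```python
from h import *
plan(G([.446,-.255,.046],-12))
```

```text
t 16.13 tcp [ 0.445 -0.26   0.027] q [-0.13   0.422 -0.752  0.526 -0.425 -0.352] F [0.8   0.587 1.021] w 0.9995772598212075 gf 0.0
R [[0.002, -1.0, -0.005], [-0.978, -0.001, -0.208], [0.208, 0.005, -0.978]]
lin [-0.002 -0.004 -0.   ] ang [ 0.003 -0.     0.001]
```

Request:
{"api": "carry_out", "payload": {
  "plan": [
    {"linear": [0, 0, 0], "angular": [0, 0, 0], "fingers": 1},
    {"linear": [0, 0, 0], "angular": [0, 0, 0], "fingers": 1},
    {"linear": [0, 0, 0], "angular": [0, 0, 0], "fingers": 1},
    {"linear": [0, 0, 0], "angular": [0, 0, 0], "fingers": 1},
    {"linear": [0, 0, 0], "angular": [0, 0, 0], "fingers": 1},
    {"linear": [0, 0, 0], "angular": [0, 0, 0], "fingers": 1},
    {"linear": [0, 0, 0], "angular": [0, 0, 0], "fingers": 1},
    {"linear": [0, 0, 0], "angular": [0, 0, 0], "fingers": 1}
  ],
  "grip_force": 65
}}

```text
clock: 16.8
tcp_pos: [0.4478, -0.2599, 0.0298]
orientation: [[0.001, -1.0, 0.003], [-0.978, -0.001, -0.21], [0.21, -0.003, -0.978]]
force: [-1.0, 3.0, 6.0]
width: 0.638
grasp_force: 71.0
```

Request:
{"api": "carry_out", "payload": {
  "plan": [
    {"linear": [0.01, 0, -0.04], "angular": [0, 0, 0], "fingers": 1},
    {"linear": [0.02, 0, -0.1], "angular": [0, 0, 0], "fingers": 1},
    {"linear": [0.04, 0, -0.18], "angular": [0, 0, 0], "fingers": 1},
    {"linear": [0.06, 0, -0.28], "angular": [0, 0, 0], "fingers": 1},
    {"linear": [0.08, 0, -0.38], "angular": [0, 0, 0], "fingers": 1},
    {"linear": [0.1, 0, -0.48], "angular": [0, 0, 0], "fingers": 1},
    {"linear": [0.12, 0, -0.58], "angular": [0, 0, 0], "fingers": 1},
    {"linear": [0.14, 0, -0.66], "angular": [0, 0, 0], "fingers": 1},
    {"linear": [0.14, 0, -0.66], "angular": [0, 0, 0], "fingers": 1}
  ]
}}

```text
clock: 17.55
tcp_pos: [0.4491, -0.2599, 0.2015]
orientation: [[-0.0, -1.0, 0.01], [-0.978, -0.002, -0.21], [0.21, -0.009, -0.978]]
force: [1.7, -0.2, -1.9]
width: 0.643
grasp_force: 70.2
```

Run:
```python
from h import *
B=[.444,-.257,.21]
plan(*[G(B,a) for a in(-12,5,20,35,48)])
```

```text
t 17.55 tcp [ 0.449 -0.26   0.201] q [-0.095  0.183 -0.473  0.269 -0.903 -0.07 ] F [ 1.742 -0.152 -1.918] w 0.6432063857906873 gf 70.17058029770851
R [[-0.0, -1.0, 0.01], [-0.978, -0.002, -0.21], [0.21, -0.009, -0.978]]
lin [-0.004  0.021  0.044] ang [-0.006 -0.001 -0.   ]
lin [-0.028  0.021  0.04 ] ang [-0.006 -0.19   0.001]
lin [-0.047  0.021  0.032] ang [-0.006 -0.357  0.001]
lin [-0.063  0.021  0.018] ang [-0.006 -0.524  0.002]
lin [-0.074  0.021  0.004] ang [-0.006 -0.668  0.003]
```

Request:
{"api": "carry_out", "payload": {
  "plan": [
    {"linear": [-0.005, 0, 0], "angular": [0, -0.04, 0], "fingers": 1},
    {"linear": [-0.01, 0, 0], "angular": [0, -0.1, 0], "fingers": 1},
    {"linear": [-0.02, 0, 0], "angular": [0, -0.16, 0], "fingers": 1},
    {"linear": [-0.03, 0, 0], "angular": [0, -0.22, 0], "fingers": 1},
    {"linear": [-0.04, 0, 0], "angular": [0, -0.28, 0], "fingers": 1},
    {"linear": [-0.045, 0, 0], "angular": [0, -0.34, 0], "fingers": 1},
    {"linear": [-0.05, 0, 0], "angular": [0, -0.4, 0], "fingers": 1},
    {"linear": [-0.055, 0, 0], "angular": [0, -0.46, 0], "fingers": 1},
    {"linear": [-0.06, 0, 0], "angular": [0, -0.5, 0], "fingers": 1},
    {"linear": [-0.06, 0, 0], "angular": [0, -0.52, 0], "fingers": 1}
  ]
}}

```text
clock: 18.38
tcp_pos: [0.4461, -0.2457, 0.1912]
orientation: [[-0.004, -1.0, -0.001], [-0.819, 0.003, 0.574], [-0.574, 0.003, -0.819]]
force: [-0.5, 0.1, -2.3]
width: 0.646
grasp_force: 70.1
```

Run:
```python
from h import *
B=[.444,-.257,.2]
plan(*[G(B,a) for a in(50,65,78)])
```

```text
t 18.38 tcp [ 0.446 -0.246  0.191] q [-0.522  0.434  0.032 -0.521 -1.515  0.641] F [-0.503  0.053 -2.306] w 0.6464522764045718 gf 70.06108224391937
R [[-0.004, -1.0, -0.001], [-0.819, 0.003, 0.574], [-0.574, 0.003, -0.819]]
lin [-0.004  0.008  0.022] ang [ 0.    -0.166 -0.003]
lin [-0.023  0.009  0.014] ang [ 0.    -0.333 -0.003]
lin [-0.038  0.009  0.004] ang [-0.    -0.477 -0.003]
```

Request:
{"api": "carry_out", "payload": {
  "plan": [
    {"linear": [-0.005, 0.005, 0.005], "angular": [0, -0.06, 0], "fingers": 1},
    {"linear": [-0.01, 0.005, 0.005], "angular": [0, -0.12, 0], "fingers": 1},
    {"linear": [-0.015, 0.005, 0.005], "angular": [0, -0.18, 0], "fingers": 1},
    {"linear": [-0.02, 0.005, 0.005], "angular": [0, -0.24, 0], "fingers": 1},
    {"linear": [-0.025, 0.005, 0.005], "angular": [0, -0.3, 0], "fingers": 1},
    {"linear": [-0.03, 0.008, 0.005], "angular": [0, -0.36, 0], "fingers": 1},
    {"linear": [-0.035, 0.008, 0.005], "angular": [0, -0.42, 0], "fingers": 1},
    {"linear": [-0.038, 0.008, 0.005], "angular": [0, -0.477, 0], "fingers": 1},
    {"linear": [-0.038, 0.008, 0.005], "angular": [0, -0.477, 0], "fingers": 1}
  ]
}}

```text
clock: 19.13
tcp_pos: [0.444, -0.2366, 0.1933]
orientation: [[-0.009, -1.0, 0.002], [-0.205, 0.004, 0.979], [-0.979, 0.009, -0.205]]
force: [-0.0, 0.6, -3.6]
width: 0.644
grasp_force: 70.2
```

Run:
```python
from h import *
B=[.444,-.257,.2]
plan(*[G(B,a) for a in(78,)])
ps=r.capture("scene"); S=cloud(ps); save(ps,"scene4.png")
d=r.spot_in(ps,"bottle")[:2]; print(d)
k=(abs(S[...,0]-.445)<.05)&(abs(S[...,1]+.257)<.05)&(S[...,2]>.03)&(S[...,2]<.34)
for z in np.arange(.06,.34,.02):
    g=k&(abs(S[...,2]-z)<.01)
    if g.sum()>3: print(round(z,2),g.sum(),"x",np.percentile(S[g][:,0],[3,50,97]),"y",np.percentile(S[g][:,1],[3,97]),"z",S[g][:,2].min())
```

```text
t 19.13 tcp [ 0.444 -0.237  0.193] q [-0.739  0.742  0.224 -0.963 -2.061  0.745] F [-0.005  0.609 -3.646] w 0.6444244533984381 gf 70.23510530591011
R [[-0.009, -1.0, 0.002], [-0.205, 0.004, 0.979], [-0.979, 0.009, -0.205]]
lin [-0.009  0.    -0.005] ang [-0.001  0.002 -0.006]
[]
0.2 5 x [0.396 0.412 0.416] y [-0.305 -0.283] z 0.19888179509008286
0.22 28 x [0.396 0.41  0.417] y [-0.304 -0.286] z 0.21206798725677967
```

View pics/scene4.png

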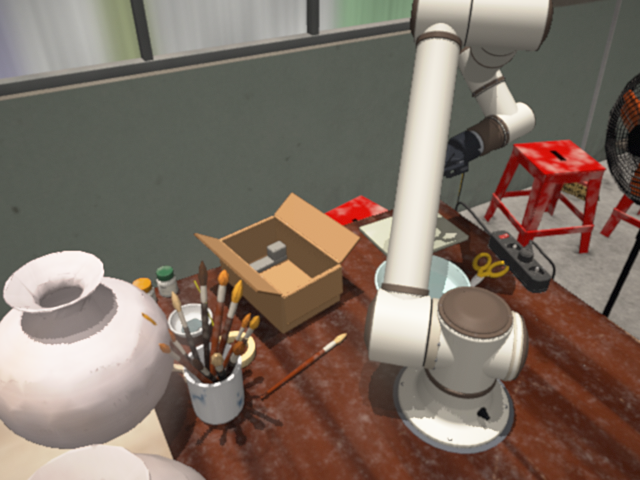

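The scene view shows the gripper at (455,155) holding horizontally. The bottle is hidden behind the forearm, but the wrist force of 3.6 N shows it is held. I'll lower it and check the cap from the top camera.

Request:
{"api": "carry_out", "payload": {
  "plan": [
    {"linear": [0.03, 0, 0.006], "angular": [0, 0, 0], "fingers": 1},
    {"linear": [0.07, 0, 0.014], "angular": [0, 0, 0], "fingers": 1},
    {"linear": [0.11, 0, 0.023], "angular": [0, 0, 0], "fingers": 1},
    {"linear": [0.15, 0, 0.031], "angular": [0, 0, 0], "fingers": 1},
    {"linear": [0.19, 0, 0.04], "angular": [0, 0, 0], "fingers": 1},
    {"linear": [0.22, 0, 0.046], "angular": [0, 0, 0], "fingers": 1},
    {"linear": [0.25, 0, 0.052], "angular": [0, 0, 0], "fingers": 1},
    {"linear": [0.27, 0, 0.056], "angular": [0, 0, 0], "fingers": 1},
    {"linear": [0.27, 0, 0.056], "angular": [0, 0, 0], "fingers": 1}
  ]
}}

```text
clock: 19.98
tcp_pos: [0.4446, -0.2369, 0.1282]
orientation: [[-0.001, -1.0, -0.001], [-0.212, -0.001, 0.977], [-0.977, 0.002, -0.212]]
force: [-1.0, -0.0, -2.4]
width: 0.645
grasp_force: 70.3
```

Run:
```python
from h import *
plan()
p=r.capture("top"); P=cloud(p); save(p,"top5.png"); print(r.spot_in(p,"bottle")[:2],r.spot_in(p,"bottle_middle")[:1])
k=(abs(P[...,0]-.445)<.06)&(abs(P[...,1]+.257)<.06)&(P[...,2]>.1)&(P[...,2]<.27)
for z in np.arange(.11,.27,.01):
    g=k&(abs(P[...,2]-z)<.005)
    if g.sum()>3: print(round(z,2),g.sum(),"x",np.percentile(P[g][:,0],[3,50,97]),"y",np.percentile(P[g][:,1],[3,50,97]))
```

```text
t 19.98 tcp [ 0.445 -0.237  0.128] q [-0.73   0.83   0.202 -0.919 -1.986  0.85 ] F [-0.982 -0.021 -2.383] w 0.6445699992552479 gf 70.27422577142715
R [[-0.001, -1.0, -0.001], [-0.212, -0.001, 0.977], [-0.977, 0.002, -0.212]]
[{'extent': [469.2, 234.2, 50.0, 34.1], 'score': 0.78}] [{'extent': [467.8, 236.0, 41.9, 34.6], 'score': 0.56}]
0.11 36 x [0.415 0.435 0.464] y [-0.237 -0.219 -0.218]
0.12 41 x [0.415 0.436 0.469] y [-0.248 -0.219 -0.218]
0.13 57 x [0.408 0.443 0.495] y [-0.307 -0.22  -0.217]
0.14 169 x [0.41  0.477 0.494] y [-0.29  -0.249 -0.217]
0.15 179 x [0.419 0.491 0.503] y [-0.31  -0.286 -0.218]
0.16 86 x [0.417 0.452 0.504] y [-0.315 -0.222 -0.218]
0.17 42 x [0.42  0.445 0.466] y [-0.224 -0.219 -0.218]
0.18 43 x [0.417 0.449 0.471] y [-0.237 -0.22  -0.218]
0.19 158 x [0.418 0.446 0.47 ] y [-0.257 -0.223 -0.217]
0.2 171 x [0.421 0.443 0.467] y [-0.252 -0.228 -0.221]
0.21 79 x [0.43  0.448 0.463] y [-0.241 -0.232 -0.227]
0.22 16 x [0.435 0.444 0.462] y [-0.248 -0.232 -0.229]
0.23 32 x [0.434 0.446 0.46 ] y [-0.242 -0.231 -0.229]
0.24 65 x [0.439 0.45  0.459] y [-0.246 -0.235 -0.23 ]
```

View pics/top5.png

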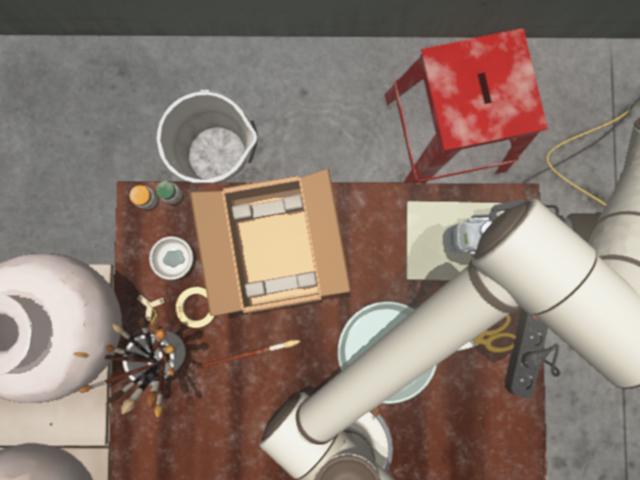

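The top view shows the bottle upright at about (463,236), cap up, with its side constant at y = -0.218 from z = 0.11 to 0.19, so it is vertical. Its base is about 20 mm above the bat. I'll lower it gently and shift it 8 mm toward the centre.

Request:
{"api": "carry_out", "payload": {
  "plan": [
    {"linear": [0.015, 0, -0.01], "angular": [0, 0, 0], "fingers": 1},
    {"linear": [0.03, 0, -0.02], "angular": [0, 0, 0], "fingers": 1},
    {"linear": [0.045, 0, -0.022], "angular": [0, 0, 0], "fingers": 1},
    {"linear": [0.045, 0, -0.022], "angular": [0, 0, 0], "fingers": 1}
  ]
}}

```text
clock: 20.47
tcp_pos: [0.4447, -0.2453, 0.1189]
orientation: [[-0.0, -1.0, -0.0], [-0.213, -0.0, 0.977], [-0.977, 0.0, -0.213]]
force: [-0.1, 1.1, -3.0]
width: 0.643
grasp_force: 70.3
```

Request:
{"api": "carry_out", "payload": {
  "plan": [
    {"linear": [0.008, 0, 0.002], "angular": [0, 0, 0], "fingers": 1},
    {"linear": [0.016, 0, 0.004], "angular": [0, 0, 0], "fingers": 1},
    {"linear": [0.016, 0, 0.004], "angular": [0, 0, 0], "fingers": 1}
  ]
}}

```text
clock: 20.72
tcp_pos: [0.4447, -0.2447, 0.1152]
orientation: [[-0.0, -1.0, -0.001], [-0.213, -0.001, 0.977], [-0.977, 0.0, -0.213]]
force: [0.3, 0.7, -3.2]
width: 0.645
grasp_force: 70.3
```

Request:
{"api": "carry_out", "payload": {
  "plan": [
    {"linear": [0.006, 0, 0.001], "angular": [0, 0, 0], "fingers": 1},
    {"linear": [0.012, 0, 0.003], "angular": [0, 0, 0], "fingers": 1},
    {"linear": [0.012, 0, 0.003], "angular": [0, 0, 0], "fingers": 1}
  ]
}}

```text
clock: 20.97
tcp_pos: [0.4448, -0.2446, 0.1122]
orientation: [[0.0, -1.0, -0.001], [-0.213, -0.001, 0.977], [-0.977, -0.0, -0.213]]
force: [-0.5, -0.3, -3.2]
width: 0.644
grasp_force: 70.3
```

Request:
{"api": "carry_out", "payload": {
  "plan": [
    {"linear": [0.006, 0, 0.001], "angular": [0, 0, 0], "fingers": 1},
    {"linear": [0.01, 0, 0.002], "angular": [0, 0, 0], "fingers": 1},
    {"linear": [0.01, 0, 0.002], "angular": [0, 0, 0], "fingers": 1}
  ]
}}

```text
clock: 21.22
tcp_pos: [0.4448, -0.2447, 0.1097]
orientation: [[0.0, -1.0, -0.001], [-0.213, -0.001, 0.977], [-0.977, -0.0, -0.213]]
force: [0.8, -0.7, -3.1]
width: 0.644
grasp_force: 70.3
```

Request:
{"api": "carry_out", "payload": {
  "plan": [
    {"linear": [0.005, 0, 0.001], "angular": [0, 0, 0], "fingers": 1},
    {"linear": [0.01, 0, 0.002], "angular": [0, 0, 0], "fingers": 1},
    {"linear": [0.01, 0, 0.002], "angular": [0, 0, 0], "fingers": 1}
  ]
}}

```text
clock: 21.47
tcp_pos: [0.4448, -0.245, 0.1084]
orientation: [[0.002, -1.0, -0.002], [-0.213, -0.002, 0.977], [-0.977, -0.002, -0.213]]
force: [0.2, -1.0, 2.6]
width: 0.647
grasp_force: 70.6
```

Request:
{"api": "carry_out", "payload": {
  "plan": [
    {"linear": [0.003, 0, 0.001], "angular": [0, 0, 0], "fingers": 1},
    {"linear": [0.006, 0, 0.001], "angular": [0, 0, 0], "fingers": 1},
    {"linear": [0.006, 0, 0.001], "angular": [0, 0, 0], "fingers": 1}
  ]
}}

```text
clock: 21.72
tcp_pos: [0.4447, -0.2451, 0.1083]
orientation: [[0.004, -1.0, -0.002], [-0.211, -0.003, 0.977], [-0.977, -0.003, -0.211]]
force: [1.0, -2.6, 8.2]
width: 0.645
grasp_force: 70.8
```

The base is on the bat. I'll release it and back straight out along the fingers.

Request:
{"api": "carry_out", "payload": {
  "plan": [
    {"linear": [0, 0, 0], "angular": [0, 0, 0], "fingers": 0.1},
    {"linear": [0, 0, 0], "angular": [0, 0, 0], "fingers": -0.3},
    {"linear": [0, 0, 0], "angular": [0, 0, 0], "fingers": -1},
    {"linear": [0, 0, 0], "angular": [0, 0, 0], "fingers": -1},
    {"linear": [0, 0, 0], "angular": [0, 0, 0], "fingers": -1},
    {"linear": [0, 0, 0], "angular": [0, 0, 0], "fingers": -1},
    {"linear": [0, 0, 0], "angular": [0, 0, 0], "fingers": -1},
    {"linear": [0, 0, 0], "angular": [0, 0, 0], "fingers": -1}
  ]
}}

```text
clock: 22.38
tcp_pos: [0.4447, -0.2448, 0.1057]
orientation: [[0.0, -1.0, -0.001], [-0.213, -0.001, 0.977], [-0.977, 0.0, -0.213]]
force: [-0.4, 0.3, -0.2]
width: 0.998
grasp_force: 0.0
```

Request:
{"api": "carry_out", "payload": {
  "plan": [
    {"linear": [0, 0, -0.04], "angular": [0, 0, 0], "fingers": -1},
    {"linear": [0, 0, -0.09], "angular": [0, 0, 0], "fingers": -1},
    {"linear": [0, 0, -0.15], "angular": [0, 0, 0], "fingers": -1},
    {"linear": [0, 0, -0.22], "angular": [0, 0, 0], "fingers": -1},
    {"linear": [0, 0, -0.3], "angular": [0, 0, 0], "fingers": -1},
    {"linear": [0, 0, -0.4], "angular": [0, 0, 0], "fingers": -1},
    {"linear": [0, 0, -0.5], "angular": [0, 0, 0], "fingers": -1},
    {"linear": [0, 0, -0.5], "angular": [0, 0, 0], "fingers": -1}
  ]
}}

```text
clock: 23.05
tcp_pos: [0.444, -0.3718, 0.1328]
orientation: [[0.001, -1.0, 0.002], [-0.218, 0.002, 0.976], [-0.976, -0.002, -0.218]]
force: [0.3, 0.2, 0.4]
width: 1.001
grasp_force: 0.0
```

Run:
```python
from h import *
plan()
p=r.capture("top"); P=cloud(p); save(p,"top6.png")
I0=np.load("topP.npy")
for t in("bottle","saucer","stain_jar","tape"): print(t,r.spot_in(p,t)[:1])
k=(abs(P[...,0]-.445)<.06)&(abs(P[...,1]+.257)<.06)&(P[...,2]>.02)&(P[...,2]<.27)
for z in np.arange(.03,.27,.02):
    g=k&(abs(P[...,2]-z)<.01)
    if g.sum()>3: print(round(z,2),g.sum(),"x",np.percentile(P[g][:,0],[3,50,97]),"y",np.percentile(P[g][:,1],[3,50,97]),P[g][:,2].max())
```

```text
t 23.05 tcp [ 0.444 -0.372  0.133] q [-0.856  0.952  0.52  -0.902 -2.186  0.754] F [0.317 0.176 0.439] w 1.001418046940531 gf 0.0
R [[0.001, -1.0, 0.002], [-0.218, 0.002, 0.976], [-0.976, -0.002, -0.218]]
bottle [{'extent': [473.2, 235.3, 56.0, 35.7], 'score': 0.78}]
saucer [{'extent': [173.4, 257.1, 39.0, 46.7], 'score': 0.87}]
stain_jar [{'extent': [169.8, 192.4, 24.7, 23.0], 'score': 0.93}]
tape [{'extent': [194.9, 307.9, 38.3, 43.7], 'score': 0.71}]
0.03 79 x [0.415 0.437 0.467] y [-0.26  -0.228 -0.226] 0.03976750547073049
0.05 79 x [0.415 0.439 0.469] y [-0.264 -0.228 -0.226] 0.059784379582275005
0.07 86 x [0.415 0.433 0.468] y [-0.261 -0.228 -0.227] 0.07997901208781699
0.09 66 x [0.415 0.439 0.465] y [-0.261 -0.228 -0.227] 0.09982165583412339
0.11 106 x [0.416 0.429 0.467] y [-0.271 -0.228 -0.226] 0.11977342718157202
0.13 105 x [0.418 0.439 0.469] y [-0.241 -0.228 -0.226] 0.1398818590421671
0.15 100 x [0.417 0.441 0.47 ] y [-0.267 -0.228 -0.227] 0.15990437865100648
0.17 329 x [0.418 0.438 0.47 ] y [-0.277 -0.236 -0.227] 0.17998644107004091
0.19 204 x [0.423 0.439 0.465] y [-0.269 -0.241 -0.234] 0.19410543654419632
0.21 114 x [0.427 0.439 0.462] y [-0.265 -0.244 -0.238] 0.21982372616680124
0.23 263 x [0.431 0.445 0.458] y [-0.27  -0.255 -0.241] 0.22871393725147438
```

View pics/top6.png

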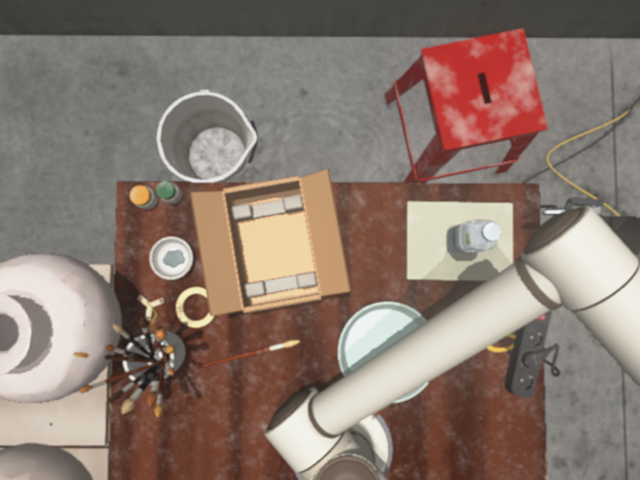

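The top view shows the bottle standing upright at about (473,235) on the bat, centred near (0.444, -0.256). The gripper is clear, the flaps lean out and the bystanders have not moved. I'm handing in.

```bash
python3 -c "
from cell import r
print(r.finish_job())"
```

```text
the job is handed in; nothing more can be done
None
```

I handed the job in at about 23 s of the 72 s, and the hand-in returned no verdict. Both flaps lean outwards at about 2.47 rad. I laid the bottle on its side on the bat, let go, took it again with the tool leaning back, and stood it upright, cap up, near the bat's centre. In the last picture the gripper is clear and the saucer, jar and tape have not moved.

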